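Lock an eyepiece barrel in the bench clamp with its T-key

ROBOT

A 6-joint arm with a two-finger parallel gripper is mounted at the origin on the work surface. World frame = base frame: x ahead of the robot, y to its left, z up, the work surface at z = 0. Lengths are in m, angles in rad, forces in N, time in s.
With the tool pointing down it reaches from about 0.425 to 0.95 m from the base axis. Payload 3.5 kg.
Tool frame: the origin (TCP) lies at the very end of the fingers, on their centre line; the grasp point (between the pads) lies 19 mm behind it (ctrl.pinch_z is the distance from the TCP to the grasp point, in m); z points along the fingers, y is the line along which they close (so a half turn about z gives the same grasp; the last joint's range is limited). The gripper opens to 85 mm and grips with 20 to 120 N. Pads are 22 mm wide; open, the fingers measure 114 mm over their backs; the gripper's body (76 mm by 85 mm) begins 54 mm behind the grasp point. The pads swing forward as they close: fully open they stand 13 mm farther back than shut.
Start: joints at [1.003, 0.286, 1.577, -0, 1.279, -0.15], TCP at [0.274, 0.617, 0.231] pointing down, gripper open.
Joint ranges: [-2.77, 2.77], [-0.9, 2.22], [0.21, 2.48], [-1.53, 4.67], [0.24, 2.81], [-2.84, 2.84]. Speed limits (rad/s): [2.79, 2.79, 3.14, 3.14, 3.14, 3.14].

INTERFACE

Orientations are given as a unit quaternion [x, y, z, w].
In Python, from plant import ctrl gives the robot as it stands. The module is installed in compiled form; this text tells all that it offers.
- The arm moves only by the shell command python3 -m crank 'ROWS' [OPENING] [FORCE]. ROWS is JSON, a list of rows, each a list of 6 numbers: the shift along the tool's x, y, z in cm, then the turn, a rotation vector about the tool's x, y, z in rad. In form: [[tx, ty, tz, rx, ry, rz], ...]. A call has 1 to 10 rows; each row is the pose to reach, as a shift and turn from the pose commanded when the call began, along the tool's axes at that moment; what a row does not reach only later rows make up. A row lasts 1/10 s, in which the tool goes at most 50 mm and 8.59 degrees, less where a joint would pass 70% of its speed; a pose out of reach is approached as far as the arm can. A call with a gripper value outside its range is refused whole. OPENING is the opening, from 0 (shut) to 1 (fully open), set as the call begins (- or left out, the last holds). The fingers move at their own pace and stop on an object; FORCE is the grip in N (left out, the last holds). Time passes only in rows, so rows that repeat a pose let the fingers close. It gives the time, the measured TCP pose, the force, the opening and the grip force at its end, in the units of the state.
- ctrl.get_state(): the state, without advancing time (a new reading comes with each control period).
- ctrl.read_camera(name): name is "scene" or "top" or "wrist"; returns (picture, depth): 384x512x3 uint8, blue, green, red; 384x512 float32, m along the optical axis (not along the pixel's ray), 0 where there is no reading.
- ctrl.camera_info(name): a dict with "K" (3x3 intrinsics, pixels), "k1" (the pictures are not rectified: a ray, as slopes to the right and down, at radius r is drawn at 1 + k1 r^2 times it, then the intrinsics apply), "origin" and "orientation" of the camera in the world. Camera axes: x right, y down, z forward; pixel columns grow to the right and rows downward; lengths in m; the calibration is good to about 2 mm. A picture is of the moment at which its call begins: read the wrist's pose just before it. camera_info takes no time and is no camera call; for the wrist camera it gives the pose at the moment of the call.
- ctrl.sign_off(): hands the job in; it is judged then, once.
The state is a dict: "time": time; "qpos": joint angles; "dq": joint speeds; "joint_efforts": joint torques, N m; "eef_pos": TCP position; "tcp_rot": TCP orientation; "contact_force": force on the tool from outside, world axes, zero at the start; "wrist_torque": the same for the moment, N m; "opening": opening from 0.0 (shut) to 1.0 (fully open); "finger_force": force on a finger pad.
Only numpy, scipy, OpenCV 4.12 (cv2) and the standard library are available. Lean on these libraries where they do the work, as an engineer would, in place of code of your own. Each camera call takes 0.05 s, during which the arm holds its last target. There are 200 camera calls.

TASK

Take the T-handled key out of its small wooden block, push it fully home in the slot of the clamp's round knob (feel for how the slot lies) and turn it clockwise, seen from above, until it comes up against its stop, so that the jaw clamps the eyepiece barrel upright in the V-block. Leave the key standing fully home in the knob, and do not knock the other parts on the counter about.

Things in the scene. Friction and masses are not known exactly. Their poses are not given: they have to be found in the camera images.
- key: loose steel T-key, 120 g, upright in the key block, collar on its top. Origin: on the axis at the collar's underside, z up. Below: flat blade 14 mm (x) by 5 mm (y), 22 mm long, the last 1.5 mm 12.5 by 3.5 mm. Above: collar 26 mm diameter, 5 mm thick; 12 mm round shank; flat-sided bar from z = 35 to 51 mm, 50 mm long (x), 12 mm wide (y, grip here from above). Same after a half turn.
- key_grip (a point): point on the key's axis at the middle of its handle bar, 43 mm above the key's origin, same axes as the key
- keyblock: fixed walnut block 60 x 60 x 32 mm with an 18 mm round hole, 26 mm deep, in the middle of its top; origin: centre of its underside
- clamp: fixed barrel clamp; base plate 200 mm (x) by 90 mm (y) by 15 mm high; origin: centre of its underside, z up. On it along x: round housing (54 mm diameter, 35 mm high) with the keyed knob at x = -70 mm, the moving carriage (x = -42 to -26 mm, 50 mm wide, 50 mm high), the sprung jaw, the barrel, and the V-block (55 mm high, to x = 69 mm)
- keyhole (a point): centre of the slot's mouth in the flat top of the round steel knob (38 mm diameter, 64 mm above the counter); the home key's origin lies here, collar on knob. Axes are the clamp's, NOT the slot's: at the start the slot runs anywhere within 0.6 rad of the clamp's x axis; find it by touch or eye. Slot 16 x 7 mm, 25 mm deep (1 mm clearance a side), mouth chamfered 2.5 mm.
- carriage (a joint): travel of the clamp's carriage along the clamp's x, m: 0 at the start (open), 0.013 with the knob at its stop; 5 mm per rad of the knob. The knob turns clockwise only about the vertical through keyhole, 2.6 rad to its stop (2.4 rad, 0.0120 m, counts); it needs 0.13 to 0.18 N m and stays where it is left. Most arms need two grasps: let go, turn the gripper back, grip again
- jaw: steel jaw plate 8 x 34 x 28 mm ahead of the carriage, sprung against it (2 N per mm), facing the barrel; origin: centre of the plate, its front face 4 mm ahead in x. It meets the barrel after 6 to 8 mm of travel; the rest squeezes the spring to about 10 N
- barrel: the work piece, standing on the clamp's base in front of the V-block: aluminium eyepiece barrel, upright, 36 mm diameter and 42 mm high with a 31 mm rubber eyecup on top, 56 mm high in all, about 100 g; origin: centre of its underside, z up
- seat (a point): point on the clamp base's top, 15 mm above the counter, where the centre of the barrel's underside lies when the jaw holds it against the V-block
- stand: fixed walnut stand 60 x 190 x 30 mm with three round pockets, 20 mm deep, in a row along y, two of them filled; origin: centre of its underside; leave alone
- spare1: bystander in the stand: aluminium eyepiece barrel, upright, 36 mm diameter and 42 mm high with a 31 mm rubber eyecup on top, 56 mm high in all, about 100 g; origin: centre of its underside, z up
- spare2: bystander in the stand: aluminium eyepiece barrel, upright, 36 mm diameter and 42 mm high with a 31 mm rubber eyecup on top, 56 mm high in all, about 100 g; origin: centre of its underside, z up
- tube: bystander: brass focusing tube standing on the counter, 34 mm diameter (42 mm at its ring), 50 mm high; origin: centre of its underside
- prism: bystander: clear glass roof prism lying on the counter, 30 x 22 mm, 25 mm high; origin: centre of its underside
Not all that is in view belongs to the job. Several things look just like the clamp: the one meant starts farthest from the robot's base. What is shaped like the barrel but purple is not meant.

How it is judged:
On the way, in this order (a step that is already met when the one before it is completed fails the run):
1. the key is fully home in the knob's slot (horizontal distance between key and keyhole below 0.003 m and z of key in the frame of keyhole below 0.003 m and angle between key's own z axis and vertical below 0.06 rad), for 0.2 s.
2. the knob is turned clockwise to its stop with the key in it (all of step 1 and value of joint carriage above 0.012 m), for 0.2 s.
At the end, for the whole second after the job is handed in: Knob at its stop (carriage beyond 12 of 13 mm), jaw pressing the barrel with over 5 N, barrel upright (0.06 rad) within 4 mm of its seat, key at rest fully home in the slot (within 3 mm sideways and less than 3 mm up, tilt under 0.06 rad) (all of step 2 and contact force between jaw and barrel above 5 N and horizontal distance between barrel and seat below 0.004 m and angle between barrel's own z axis and vertical below 0.06 rad and z of barrel in the frame of seat below 0.004 m and linear speed of key below 0.02 m/s); the robot touches nothing.
It fails at once if the carriage is moved (more than 2 mm) other than with the key in the slot: the key's blade is out of the knob (value of joint carriage above 0.002 m and (horizontal distance between key and keyhole above 0.006 m or z of key in the frame of keyhole above 0.015 m)).
It fails at once if a bystander (spare barrel, brass tube, prism) is moved more than 12 mm (distance of any of spare1, spare2, tube, prism from where it was at the start of the episode above 0.012 m).
It also fails if it takes over 72 s, if anything falls off the work surface, if the arm or the gripper's body presses on something with over 40 N, if the wrist force passes 120 N, or if a joint passes its speed limit or range.

## Working session

There is one attempt and no reset: what is moved stays moved. The work goes in short steps, Python scripts to look and compute and a shell command to move; the robot and the scene stay as the last step left them, time stands still between calls to the robot, and variables do not carry over. Pictures are saved under pics/ and viewed, at most 10 in all, crops included, and the job is handed in when it is done.

```bash
mkdir -p pics; cat > h.py <<'E'
import numpy as np, cv2
from plant import ctrl
from scipy.spatial.transform import Rotation as R
def snap(n):
    i=ctrl.camera_info(n); p,d=ctrl.read_camera(n); np.savez(f'{n}.npz',p=p,d=d,K=i['K'],k1=i['k1'],o=i['origin'],q=i['orientation']); return p,d
def load(n): return np.load(f'{n}.npz')
def rays(c,uv):
    K=c['K']; xd=(np.atleast_2d(np.float64(uv))-[K[0,2],K[1,2]])/[K[0,0],K[1,1]]; x=xd.copy()
    for _ in range(20): x=xd/(1+c['k1']*(x**2).sum(1,keepdims=True))
    r=np.c_[x,np.ones(len(x))]; return r@R.from_quat(c['q']).as_matrix().T
def onplane(c,uv,z):
    r=rays(c,uv); return c['o']+r*((z-c['o'][2])/r[:,2])[:,None]
def cloud(c):
    h,w=c['d'].shape; v,u=np.mgrid[:h,:w]; uv=np.c_[u.ravel(),v.ravel()]
    return (c['o']+rays(c,uv)*c['d'].reshape(-1,1)).reshape(h,w,3)
E
python3 - <<'E'
from h import *
print(ctrl.get_state())
for n in('scene','top'):
    p,d=snap(n); c=load(n); print(n,c['K'].tolist(),c['k1'],c['o'],R.from_quat(c['q']).as_matrix().round(3).tolist())
    cv2.imwrite(f'pics/{n}.png',cv2.resize(p,(768,576)))
E
```

```text
{'time': 0.0, 'qpos': array([ 1.00301461e+00,  2.87164046e-01,  1.57819157e+00, -1.09634901e-05,
        1.27860983e+00, -1.49991352e-01]), 'dq': array([-6.50179618e-05,  3.69133914e-04,  1.54221985e-04, -5.12650692e-04,
       -1.41483270e-03,  1.94922938e-03]), 'joint_efforts': array([-4.86613080e-04, -4.05989707e+01, -2.92619258e+01, -2.58078717e-04,
        5.74844235e-03, -2.04865501e-06]), 'eef_pos': array([0.27348358, 0.61638714, 0.22994038]), 'tcp_rot': array([ 2.07377530e-01,  9.78260268e-01, -1.11265221e-03, -4.11787021e-04]), 'contact_force': array([-0.29177212,  0.04956393, -0.25764066]), 'wrist_torque': array([ 0.0400034 , -0.00449051,  0.00063407]), 'finger_force': 0.0, 'opening': 1.001579980590895}
scene [[456.4854836704386, 0.0, 260.072541411367], [0.0, 456.4854836704386, 194.33912005167278], [0.0, 0.0, 1.0]] -0.05044111553847627 [1.23147921 0.00525397 0.93201319] [[0.037, 0.777, -0.628], [0.999, -0.018, 0.037], [0.017, -0.629, -0.777]]
top [[431.0543650477686, 0.0, 258.3380276469189], [0.0, 431.0543650477686, 189.74999442309394], [0.0, 0.0, 1.0]] -0.09744322661033196 [0.35063727 0.06338354 1.24028206] [[-0.012, -0.988, 0.153], [-1.0, 0.013, 0.002], [-0.004, -0.153, -0.988]]
```

View pics/top.png

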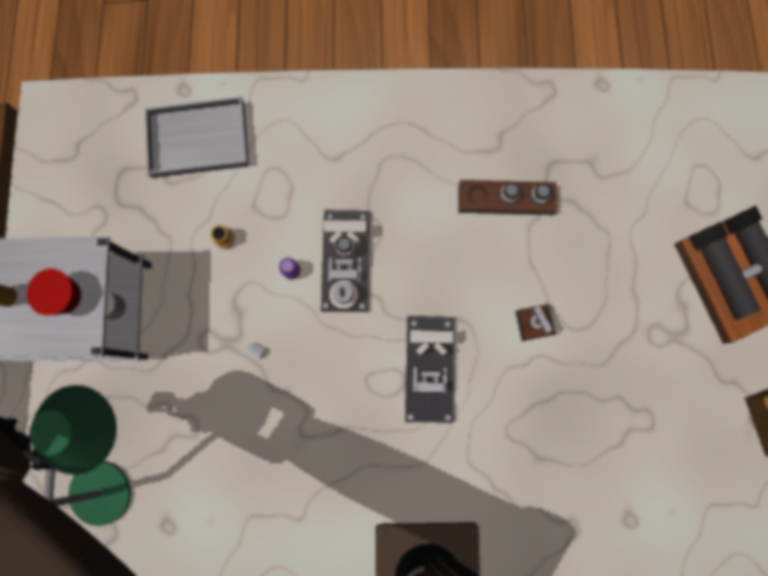

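View pics/scene.png

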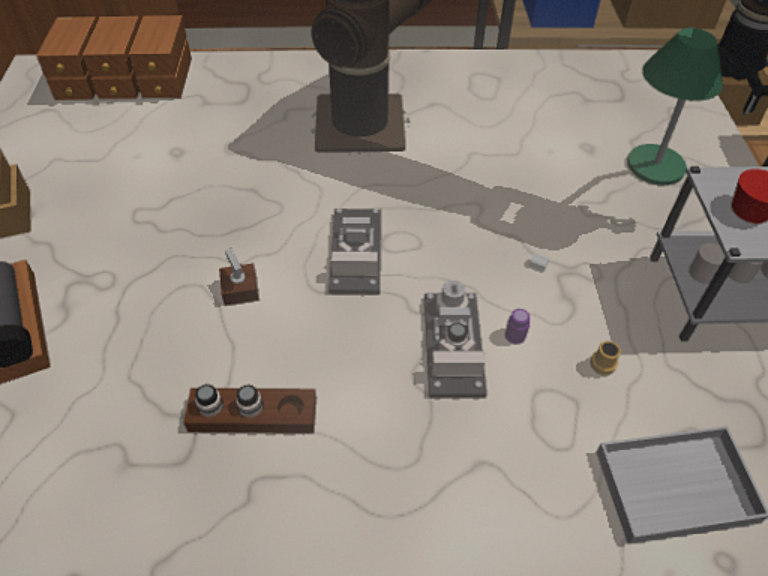

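Top view (768-px scale): there are two clamp look-alikes. One is at (345,260), with barrel and knob, and is farther from the base. The other is at (430,370), nearer and empty. I choose (345,260), whose knob is at (343,292). The purple barrel at (289,267) is a decoy. The key sits in its block at (535,322).

```bash
python3 - <<'E'
from h import *
c=load('top'); P=cloud(c); p=c['p']
def reg(x0,x1,y0,y1): # 768 coords
    m=np.zeros(P.shape[:2],bool); m[int(y0/1.5):int(y1/1.5),int(x0/1.5):int(x1/1.5)]=1; return m&(c['d']>0)
def rect(m,l):
    X=P[m][:,:2].astype(np.float32); r=cv2.minAreaRect(X*1000); print(l,m.sum(),np.round(r[0],1),np.round(r[1],1),round(r[2],1),'zmed',np.median(P[m][:,2]).round(4))
m=reg(505,570,290,350); Z=P[...,2]
print(np.percentile(Z[m],[1,10,50,90,99]))
rect(m&(Z>.02)&(Z<.045),'keyblock'); rect(m&(Z>.068),'bar')
m=reg(310,385,200,320)
rect(m&(Z>.008),'clamp'); rect(m&(Z>.008)&(Z<.022),'base'); 
k=m&(P[...,0]<P[m&(Z>.01)][:,0].mean()-.02)&(Z>.055); rect(k,'knob')
# crop
cv2.imwrite('pics/crop.png',np.hstack([cv2.resize(p[130:215,205:255],None,fx=7,fy=7,interpolation=2),cv2.resize(p[130:215,335:385][...,:],None,fx=7,fy=7,interpolation=2)])[:595])
# shapes via image: clamp dark base contour, keyblock brown contour
hsv=cv2.cvtColor(p,cv2.COLOR_BGR2HSV)
E
```

```text
[-0.00606904 -0.00342866  0.00056417  0.03395923  0.08352122]
keyblock 369 [ 465.  -212.8] [60.5 63.1] 10.5 zmed 0.0315
bar 100 [ 465.5 -212.6] [49.2 13.5] 26.9 zmed 0.0812
clamp 2090 [591.9 150.4] [ 97.7 199.8] 87.7 zmed 0.0198
base 1096 [591.9 150.4] [ 97.7 199.8] 87.7 zmed 0.0145
knob 130 [534.  150.7] [61.  34.5] 4.7 zmed 0.0626
```

View pics/crop.png

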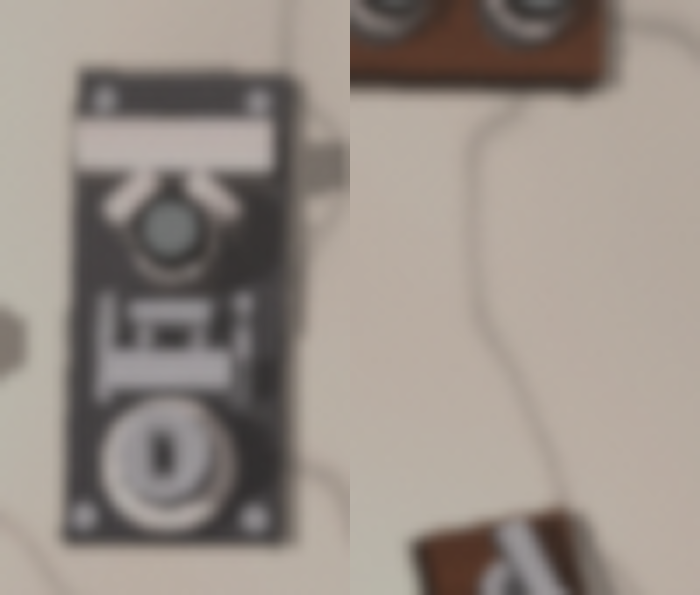

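Crop: on the chosen clamp the slot is visible at about (163,450), roughly along the clamp's x axis. The barrel sits before the V, and the key bar is tilted at lower right. First I'll move over the knob for a wrist look.

```bash
cat >> h.py <<'E'
def goto(x,y,z,th):
    s=ctrl.get_state(); Rt=R.from_quat(s['tcp_rot']); c,n=np.cos(th),np.sin(th)
    T=R.from_matrix(np.array([[c,n,0],[n,-c,0],[0,0,-1]])) 
    d=Rt.inv().apply(np.array([x,y,z])-s['eef_pos'])*100
    print('row',d.round(2).tolist(),(Rt.inv()*T).as_rotvec().round(3).tolist(),'n',max(np.linalg.norm(d)/5,(Rt.inv()*T).magnitude()/.15).round(1))
def st():
    s=ctrl.get_state(); m=R.from_quat(s['tcp_rot']).as_matrix(); print(s['time'].__round__(2),s['eef_pos'].round(4),'th',np.arctan2(m[1,0],m[0,0]).round(4),'tilt',m[:2,2].round(4),'q',s['qpos'].round(2),'F',s['contact_force'].round(2),'M',s['wrist_torque'].round(3),'op',round(s['opening'],3),s['finger_force'])
E
python3 - <<'E'
from h import *
goto(.522,.15,.26,3.1)
i=ctrl.camera_info('wrist'); s=ctrl.get_state(); Rt=R.from_quat(s['tcp_rot']).inv()
print(i['K'],Rt.apply(i['origin']-s['eef_pos']),(Rt*R.from_quat(i['orientation'])).as_matrix().round(3))
E
```

```text
row [-41.63, -32.56, -2.94] [-0.002, -0.001, -0.376] n 10.6
[[292.15255056   0.         253.37068248]
 [  0.         292.15255056 192.0238994 ]
 [  0.           0.           1.        ]] [ 0.08242487  0.0006647  -0.14184174] [[-0.003 -0.948 -0.317]
 [ 1.    -0.002 -0.   ]
 [-0.    -0.317  0.948]]
```

```bash
python3 -m crank '[[-41.6,-32.6,-3,0,0,-0.376],[-41.6,-32.6,-3,0,0,-0.376],[-41.6,-32.6,-3,0,0,-0.376],[-41.6,-32.6,-3,0,0,-0.376],[-41.6,-32.6,-3,0,0,-0.376],[-41.6,-32.6,-3,0,0,-0.376],[-41.6,-32.6,-3,0,0,-0.376],[-41.6,-32.6,-3,0,0,-0.376],[-41.6,-32.6,-3,0,0,-0.376],[-41.6,-32.6,-3,0,0,-0.376]]'; python3 - <<'E'
from h import *
st(); goto(.522,.15,.19,3.1)
E
```

```text
time: 1.1
eef_pos: [0.5079, 0.1748, 0.2594]
tcp_rot: [0.021, 1.0, 0.0, -0.0]
contact_force: [1.1, 1.1, 0.1]
opening: 1.001
finger_force: 0.0
1.1 [0.5079 0.1748 0.2594] th 3.0998 tilt [-0.0004  0.0001] q [ 0.14 -0.04  1.88  0.    1.3  -1.39] F [1.06 1.15 0.08] M [0.01  0.034 0.007] op 1.001 0.0
row [-1.51, -2.42, 6.94] [0.0, -0.0, -0.0] n 1.5
```

```bash
python3 -m crank '[[-1.5,-2.4,7,0,0,0],[-1.5,-2.4,7,0,0,0],[-1.5,-2.4,7,0,0,0],[-1.5,-2.4,7,0,0,0],[-1.5,-2.4,7,0,0,0]]'; python3 - <<'E'
from h import *
st(); p,d=snap('wrist'); cv2.imwrite('pics/w1.png',cv2.resize(p,(768,576)))
c=load('wrist'); P=cloud(c); print(P[...,2].max())
E
```

```text
time: 1.6
eef_pos: [0.5224, 0.153, 0.1916]
tcp_rot: [0.02, 1.0, 0.0, 0.002]
contact_force: [-0.3, -0.9, 0.2]
opening: 0.997
finger_force: 0.0
1.6 [0.5224 0.153  0.1916] th 3.1008 tilt [0.0031 0.0005] q [ 0.1   0.03  1.94  0.    1.17 -1.43] F [-0.34 -0.88  0.21] M [-0.021  0.031 -0.001] op 0.997 0.0
0.3332198330981414
```

View pics/w1.png

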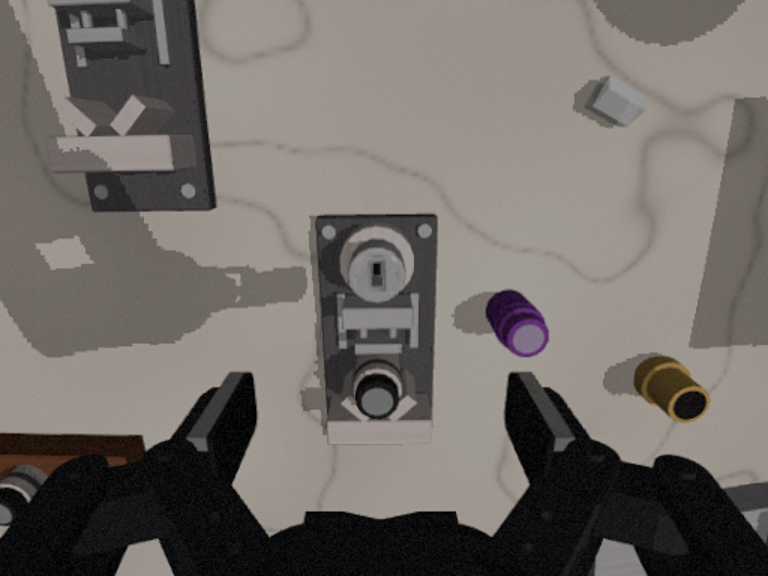

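The wrist view shows the knob at (377,272) with its dark slot nearly along the clamp axis. The barrel is at (377,390), the purple decoy at (517,325), the brass tube at (672,388) and the prism at (615,100).

```bash
cat > knob.py <<'E'
from h import *
c=load('wrist'); P=cloud(c); p=c['p']; g=cv2.cvtColor(p,cv2.COLOR_BGR2GRAY); Z=P[...,2]
A=np.array([.522,.150])
near=np.hypot(P[...,0]-A[0],P[...,1]-A[1])
def top(uv,z): return onplane(c,uv,z)[:,:2]
m=(near<.03)&(Z>.058)&(Z<.075)
v,u=np.nonzero(m); k=top(np.c_[u,v],.064); 
(cx,cy),r=cv2.minEnclosingCircle((k*1000).astype(np.float32)); print('knob depth circle',cx,cy,r, 'z',np.median(Z[m]))
# slot: dark pixels near knob centre
v,u=np.mgrid[:384,:512]; W=top(np.c_[u.ravel(),v.ravel()],.064).reshape(384,512,2)
d=np.hypot(W[...,0]-cx/1e3,W[...,1]-cy/1e3)
med=np.median(g[d<.017]); 
for t in (.5,.65):
    s=(d<.0135)&(g<t*med); X=W[s]; 
    if len(X)>4:
        w,V=np.linalg.eigh(np.cov(X.T)); print('slot',s.sum(),X.mean(0).round(4),'ang',np.arctan(V[1,1]/V[0,1]).round(3),'len',np.sqrt(12*w)[::-1].round(4), cv2.minAreaRect((X*1000).astype(np.float32)))
b=(near<.17)&(g<90)&(Z>.008)&(Z<.022)&(np.abs(P[...,1]-.15)<.07)
X=P[b][:,:2]; print('base',b.sum(),cv2.minAreaRect((X*1000).astype(np.float32)))
vv,uu=np.nonzero(d<.03); cv2.imwrite('pics/kn.png',cv2.resize(p[vv.min():vv.max(),uu.min():uu.max()],None,fx=10,fy=10,interpolation=2)[:600,:800])
E
python3 knob.py; python3 - <<'E'
from h import *
goto(.465,-.213,.19,3.61)
E
```

```text
knob depth circle 521.622802734375 151.2147674560547 19.080236434936523 z 0.0631904437950705
slot 77 [0.5213 0.1514] ang -0.063 len [0.0152 0.0056] ((520.7929077148438, 151.62689208984375), (5.816503524780273, 14.052802085876465), 87.49833679199219)
slot 99 [0.5218 0.1514] ang -0.029 len [0.0159 0.0061] ((521.3027954101562, 151.60223388671875), (5.823207855224609, 15.073800086975098), 87.49858856201172)
base 4159 ((577.6355590820312, 149.3176727294922), (89.71180725097656, 170.24342346191406), 88.27175903320312)
row [4.27, -36.82, 0.15] [-0.0, 0.004, -0.509] n 7.4
```

```bash
python3 -m crank '[[4.3,-36.8,0,0,0.004,-0.509],[4.3,-36.8,0,0,0.004,-0.509],[4.3,-36.8,0,0,0.004,-0.509],[4.3,-36.8,0,0,0.004,-0.509],[4.3,-36.8,0,0,0.004,-0.509],[4.3,-36.8,0,0,0.004,-0.509],[4.3,-36.8,0,0,0.004,-0.509],[4.3,-36.8,0,0,0.004,-0.509],[4.3,-36.8,0,0,0.004,-0.509],[4.3,-36.8,0,0,0.004,-0.509]]'; python3 - <<'E'
from h import *
st(); p,d=snap('wrist'); c=load('wrist'); P=cloud(c); Z=P[...,2]
m=(np.hypot(P[...,0]-.465,P[...,1]+.213)<.04)&(Z>.073)&(Z<.1); v,u=np.nonzero(m)
k=onplane(c,np.c_[u,v],.083)[:,:2]; print(m.sum(),np.median(Z[m]),cv2.minAreaRect((k*1000).astype(np.float32)))
w,V=np.linalg.eigh(np.cov(k.T)); print(k.mean(0),np.arctan(V[1,1]/V[0,1]),np.sqrt(12*w))
m2=(np.hypot(P[...,0]-.465,P[...,1]+.213)<.06)&(Z>.025)&(Z<.034); v,u=np.nonzero(m2); k=onplane(c,np.c_[u,v],.032)[:,:2]; print('block',cv2.minAreaRect((k*1000).astype(np.float32)))
cv2.imwrite('pics/w2.png',p)
E
```

```text
time: 2.65
eef_pos: [0.4639, -0.2141, 0.1911]
tcp_rot: [-0.231, 0.973, -0.001, -0.001]
contact_force: [-0.1, 0.7, -0.7]
opening: 1.0
finger_force: 0.0
2.65 [ 0.4639 -0.2141  0.1911] th -2.6753 tilt [-0.0017 -0.0019] q [-0.63 -0.04  2.01 -0.    1.17 -2.67] F [-0.08  0.66 -0.71] M [ 0.019  0.005 -0.016] op 1.0 0.0
699 0.08219274348328864 ((464.26690673828125, -213.065185546875), (51.21342468261719, 11.445865631103516), 26.176288604736328)
[ 0.46422274 -0.21340878] 0.45859949211323087 [0.01168932 0.05110161]
block ((465.48248291015625, -212.65304565429688), (61.18735885620117, 59.70272445678711), 10.356986045837402)
```

View pics/w2.png

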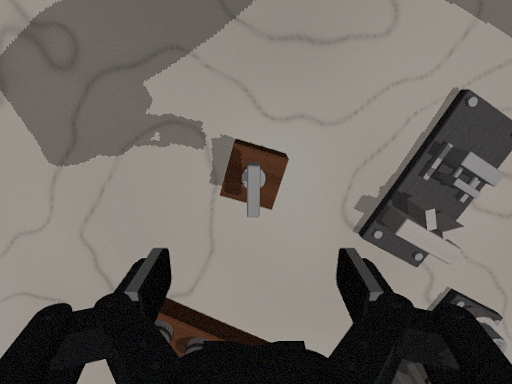

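Wrist view: the key bar is at (253,190) in its block with nothing near it, and the gripper is aligned. Descending.

```bash
python3 - <<'E'
from h import *
goto(.4643,-.2133,.056,3.60)
E
```

```text
row [-0.07, -0.03, 13.47] [-0.0, -0.003, 0.009] n 2.7
```

```bash
python3 -m crank '[[-0.07,-0.03,4.5,0,0,0.009],[-0.07,-0.03,9,0,0,0.009],[-0.07,-0.03,12,0,0,0.009],[-0.07,-0.03,13.5,0,0,0.009],[-0.07,-0.03,13.5,0,0,0.009],[-0.07,-0.03,13.5,0,0,0.009]]' 0.6 40; python3 -m crank '[[0,0,0,0,0,0],[0,0,0,0,0,0],[0,0,0,0,0,0],[0,0,0,0,0,0],[0,0,0,0,0,0],[0,0,0,0,0,0],[0,0,0,0,0,0],[0,0,0,0,0,0]]' 0 50; python3 -c "
from h import *
st()"
```

```text
time: 3.3
eef_pos: [0.4644, -0.2128, 0.0554]
tcp_rot: [-0.228, 0.974, -0.0, -0.002]
contact_force: [0.0, -0.5, -1.0]
opening: 0.601
finger_force: 0.0
time: 4.1
eef_pos: [0.4646, -0.2144, 0.0561]
tcp_rot: [-0.227, 0.974, -0.001, -0.001]
contact_force: [-0.2, 1.2, 6.7]
opening: 0.131
finger_force: 50.0
4.1 [ 0.4646 -0.2144  0.0561] th -2.6837 tilt [-0.0017 -0.002 ] q [-0.63  0.15  2.09 -0.    0.9  -2.66] F [-0.23  1.17  6.73] M [ 0.204 -0.017  0.065] op 0.131 50.004674680531025
```

```bash
python3 -m crank '[[0,0,-3,0,0,0],[0,0,-6,0,0,0],[0,0,-9,0,0,0],[0,0,-11.5,0,0,0],[0,0,-11.5,0,0,0],[0,0,-11.5,0,0,0]]'; python3 - <<'E'
from h import *
st(); goto(.5217,.1513,.17,3.097)
p,d=snap('wrist'); cv2.imwrite('pics/w3.png',cv2.resize(p[150:384,130:390],(780,702))[:600])
E
```

```text
time: 4.7
eef_pos: [0.4635, -0.2135, 0.1688]
tcp_rot: [-0.227, 0.974, 0.0, -0.002]
contact_force: [-0.3, 0.7, -0.8]
opening: 0.125
finger_force: 49.5
4.7 [ 0.4635 -0.2135  0.1688] th -2.6836 tilt [-0.0044 -0.0004] q [-0.63 -0.01  2.03 -0.    1.13 -2.66] F [-0.32  0.69 -0.78] M [ 0.017 -0.017 -0.006] op 0.125 49.462925302796066
row [-21.34, 30.15, -0.16] [0.0, -0.004, 0.503] n 7.4
```

View pics/w3.png

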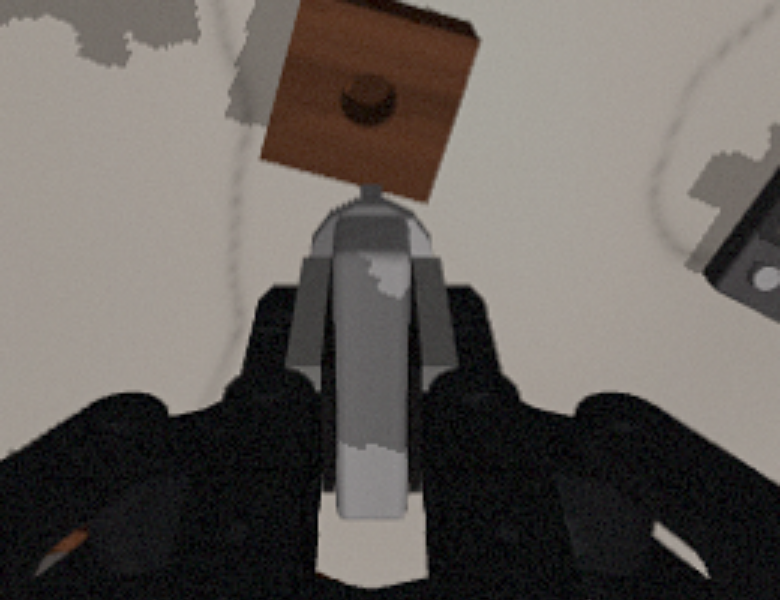

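The key is held upright between the fingers, with the bar's top face from crop (372,250) to (372,518). I'll compute its offset along the tool x axis.

```bash
python3 - <<'E'
from h import *
c=load('wrist'); s=ctrl.get_state(); Rt=R.from_quat(s['tcp_rot']).inv()
z=s['eef_pos'][2]+.027
for uv in ([254,233.3],[254,322.7],[242,233],[266,233],[243,322],[265.5,322]): print(uv,(Rt.apply(onplane(c,[uv],z)[0]-s['eef_pos'])*1000).round(1))
P=(cloud(c)-s['eef_pos']); T=Rt.apply(P.reshape(-1,3)).reshape(P.shape)*1000
m=(abs(T[...,2]+27)<3)&(abs(T[...,1])<10)&(abs(T[...,0])<40); print(m.sum(),np.percentile(T[m],[0,1,50,99,100],axis=0).round(1))
E
python3 -m crank '[[-21.3,30.1,-0.5,0,-0.004,0.503],[-21.3,30.1,-0.5,0,-0.004,0.503],[-21.3,30.1,-0.5,0,-0.004,0.503],[-21.3,30.1,-0.5,0,-0.004,0.503],[-21.3,30.1,-0.5,0,-0.004,0.503],[-21.3,30.1,-0.5,0,-0.004,0.503],[-21.3,30.1,-0.5,0,-0.004,0.503],[-21.3,30.1,-0.5,0,-0.004,0.503],[-21.3,30.1,-0.5,0,-0.004,0.503],[-21.3,30.1,-0.5,0,-0.004,0.503]]'
python3 - <<'E'
from h import *
st(); p,d=snap('wrist'); cv2.imwrite('pics/w4.png',cv2.resize(p[60:300,130:380],(750,720))[:600])
E
```

```text
[254, 233.3] [ 23.2   0.5 -26.9]
[254, 322.7] [-26.    0.5 -27.1]
[242, 233] [ 23.4  -4.7 -26.9]
[266, 233] [ 23.4   5.8 -26.9]
[243, 322] [-25.6  -5.  -27.2]
[265.5, 322] [-25.6   6.2 -27.1]
2375 [[-26.9 -10.  -30. ]
 [-25.1  -8.5 -29.2]
 [  3.2   0.1 -27.1]
 [ 23.1   8.6 -24.4]
 [ 23.6  10.  -24. ]]
time: 5.75
eef_pos: [0.5204, 0.1509, 0.1714]
tcp_rot: [0.021, 1.0, -0.001, -0.002]
contact_force: [0.2, -1.2, -1.1]
opening: 0.134
finger_force: 49.5
5.75 [0.5204 0.1509 0.1714] th 3.0988 tilt [-0.0047 -0.001 ] q [ 0.1   0.05  1.96 -0.    1.14 -1.43] F [ 0.25 -1.2  -1.08] M [-0.028 -0.041  0.039] op 0.134 49.489526096731424
```

View pics/w4.png

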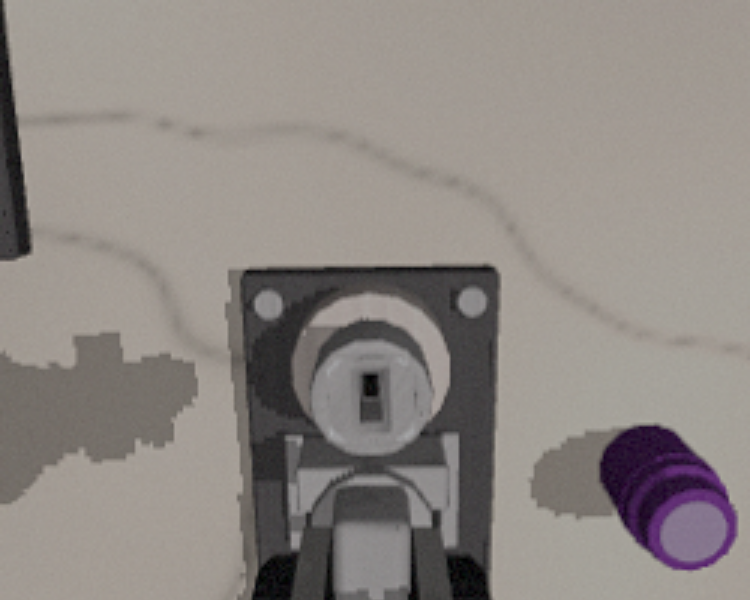

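The knob is at crop (371,395) and its slot is clearly visible, nearly parallel to the bar. I'll re-measure in this view.

```bash
python3 knob.py; python3 - <<'E'
from h import *
goto(.5205,.1510,.108,3.097)
E
```

```text
knob depth circle 521.6046752929688 151.21583557128906 18.983854293823242 z 0.06319069316619547
slot 84 [0.5216 0.1511] ang -0.066 len [0.0152 0.0055] ((520.9139404296875, 151.1450653076172), (5.442960739135742, 14.199688911437988), 87.41886138916016)
slot 119 [0.5213 0.1513] ang -0.048 len [0.0157 0.0066] ((521.4158325195312, 151.57493591308594), (6.353873252868652, 15.163806915283203), 87.41600799560547)
base 3237 ((551.703857421875, 150.07778930664062), (89.51525115966797, 118.27313232421875), 88.221923828125)
row [-0.0, 0.1, 6.39] [-0.001, -0.004, 0.0] n 1.3
```

```bash
python3 -m crank '[[0,0.1,4,0,-0.004,0.005],[0,0.1,5.8,0,-0.004,0.005],[0,0.1,5.8,0,-0.004,0.005],[0,0.1,5.8,0,-0.004,0.005],[0,0.1,5.8,0,-0.004,0.005]]'; python3 -c "
from h import *
st()"; python3 -m crank '[[0,0,0.2,0,0,0],[0,0,0.4,0,0,0],[0,0,0.6,0,0,0],[0,0,0.8,0,0,0],[0,0,0.8,0,0,0]]';  python3 -c "
from h import *
st()"
```

```text
time: 6.3
eef_pos: [0.5231, 0.1508, 0.1175]
tcp_rot: [0.025, 1.0, 0.0, 0.003]
contact_force: [-0.9, -0.7, -0.8]
opening: 0.129
finger_force: 49.5
6.3 [0.5231 0.1508 0.1175] th 3.0906 tilt [ 0.0065 -0.0001] q [ 0.09  0.12  1.99 -0.    1.02 -1.42] F [-0.9  -0.65 -0.82] M [ 0.06   0.023 -0.027] op 0.129 49.51527006458491
time: 6.8
eef_pos: [0.5218, 0.1515, 0.1077]
tcp_rot: [0.025, 1.0, -0.0, 0.002]
contact_force: [0.0, 0.2, -2.0]
opening: 0.129
finger_force: 49.5
6.8 [0.5218 0.1515 0.1077] th 3.092 tilt [ 0.0034 -0.0005] q [ 0.1   0.13  2.   -0.    1.01 -1.42] F [ 0.05  0.18 -2.01] M [0.009 0.014 0.016] op 0.129 49.48147930204868
```

```bash
for i in 1 2 3; do python3 -m crank '[[0,0,0,0,0,0]]' >/dev/null;  python3 -c "
from h import *
st()"; done
```

```text
6.9 [0.5219 0.1515 0.1079] th 3.092 tilt [ 0.0036 -0.0004] q [ 0.1   0.13  2.   -0.    1.01 -1.42] F [-0.57 -1.13 -0.81] M [-0.084  0.061 -0.002] op 0.134 49.48182041756809
7.0 [0.5219 0.1515 0.108 ] th 3.0919 tilt [ 0.0037 -0.0003] q [ 0.1   0.13  2.   -0.    1.01 -1.42] F [ 0.52 -0.52 -1.18] M [-0.02   0.033  0.017] op 0.129 49.480311213992536
7.1 [0.5219 0.1515 0.1081] th 3.0918 tilt [ 0.0038 -0.0003] q [ 0.1   0.13  2.   -0.    1.01 -1.42] F [ 0.63  0.79 -1.82] M [-0.05   0.036 -0.067] op 0.134 49.47916345205158
```

```bash
python3 -m crank '[[0.13,-0.04,0,0,0.004,0],[0.13,-0.04,0,0,0.004,0],[0.13,-0.04,0.2,0,0.004,0],[0.13,-0.04,0.4,0,0.004,0],[0.13,-0.04,0.6,0,0.004,0],[0.13,-0.04,0.6,0,0.004,0]]'; python3 -c "
from h import *
st()"
```

```text
time: 7.7
eef_pos: [0.5204, 0.1511, 0.1016]
tcp_rot: [0.025, 1.0, -0.0, -0.0]
contact_force: [0.4, -0.2, -1.0]
opening: 0.13
finger_force: 49.5
7.7 [0.5204 0.1511 0.1016] th 3.0918 tilt [-0.0009 -0.0001] q [ 0.1   0.14  2.   -0.    1.   -1.43] F [ 0.44 -0.19 -0.99] M [ 0.021  0.04  -0.002] op 0.13 49.481762680225074
```

Free entry: the tip is 8 mm below the mouth with no force. Continuing down.

```bash
python3 -m crank '[[0,0,0.25,0,0,0],[0,0,0.5,0,0,0],[0,0,0.75,0,0,0],[0,0,1.0,0,0,0],[0,0,1.15,0,0,0],[0,0,1.3,0,0,0],[0,0,1.4,0,0,0],[0,0,1.4,0,0,0],[0,0,1.4,0,0,0]]'; python3 -c "
from h import *
st()"
```

```text
time: 8.6
eef_pos: [0.5208, 0.1511, 0.0881]
tcp_rot: [0.025, 1.0, 0.0, 0.0]
contact_force: [-0.0, -0.1, -1.0]
opening: 0.127
finger_force: 49.6
8.6 [0.5208 0.1511 0.0881] th 3.0918 tilt [0.0003 0.    ] q [ 0.1   0.16  2.01 -0.    0.97 -1.43] F [-0.02 -0.12 -1.02] M [ 0.016  0.047 -0.056] op 0.127 49.600926297716796
```

```bash
python3 -m crank '[[0,0,0.1,0,0,0],[0,0,0.2,0,0,0],[0,0,0.2,0,0,0],[0,0,0.2,0,0,0]]'; python3 -c "
from h import *
st()"
```

```text
time: 9.0
eef_pos: [0.5211, 0.1512, 0.088]
tcp_rot: [0.025, 1.0, -0.0, -0.0]
contact_force: [-4.0, -0.8, 8.3]
opening: 0.128
finger_force: 50.9
9.0 [0.5211 0.1512 0.088 ] th 3.092 tilt [-0.0001 -0.0002] q [ 0.1   0.16  2.01 -0.    0.97 -1.43] F [-4.02 -0.82  8.32] M [-0.118  0.744  0.046] op 0.128 50.911558493971825
```

```bash
python3 -m crank '[[0,0,-0.1,0,0,0],[0,0.01,-0.1,0,0,0.1],[0.01,0.02,-0.1,0,0,0.2],[0.01,0.03,-0.1,0,0,0.3],[0.01,0.05,-0.1,0,0,0.4],[0.01,0.06,-0.1,0,0,0.5],[0.01,0.06,-0.1,0,0,0.5]]' - 60; python3 -c "
from h import *
st()"
```

```text
time: 9.7
eef_pos: [0.5213, 0.1516, 0.0881]
tcp_rot: [0.271, 0.963, -0.0, 0.001]
contact_force: [-1.1, -1.5, 5.6]
opening: 0.126
finger_force: 59.5
9.7 [0.5213 0.1516 0.0881] th 2.5924 tilt [ 0.0014 -0.0006] q [ 0.1   0.16  2.01 -0.    0.97 -0.92] F [-1.11 -1.54  5.61] M [-0.257  0.351  0.055] op 0.126 59.518879260867834
```

```bash
python3 -m crank '[[0.01,0.01,0,0,0,0.12],[0.01,0.03,0,0,0,0.25],[0.01,0.04,0,0,0,0.37],[0.01,0.06,0,0,0,0.5],[0,0.07,0,0,0,0.62],[0,0.09,0,0,0,0.75],[-0.01,0.1,0,0,0,0.87],[-0.02,0.11,0,0,0,1.0],[-0.02,0.11,0,0,0,1.0]]'; python3 -c "
from h import *
st()"
```

```text
time: 10.6
eef_pos: [0.5228, 0.1525, 0.0881]
tcp_rot: [0.699, 0.715, 0.001, 0.001]
contact_force: [1.2, -1.2, 4.0]
opening: 0.128
finger_force: 59.4
10.6 [0.5228 0.1525 0.0881] th 1.594 tilt [ 0.0036 -0.    ] q [ 0.1   0.17  2.   -0.    0.97  0.07] F [ 1.21 -1.16  4.  ] M [-0.182 -0.194  0.039] op 0.128 59.37642311677337
```

```bash
python3 -m crank '[[0.01,0.01,0,0,0,0.12],[0.01,0.03,0,0,0,0.25],[0.01,0.04,0,0,0,0.37],[0.01,0.06,0,0,0,0.5],[0,0.07,0,0,0,0.62],[0,0.09,0,0,0,0.75],[-0.01,0.1,0,0,0,0.87],[-0.02,0.11,0,0,0,1.0],[-0.02,0.11,0,0,0,1.0]]'; python3 - <<'E'
from h import *
st(); a=load('scene')['p'][180:275,270:340]; p,d=snap('scene'); b=p[180:275,270:340]
cv2.imwrite('pics/s2.png',cv2.resize(np.hstack([a,b]),None,fx=5.5,fy=5.5,interpolation=2))
E
```

```text
time: 11.5
eef_pos: [0.5243, 0.1518, 0.0881]
tcp_rot: [0.956, 0.294, 0.002, 0.001]
contact_force: [1.8, -3.9, 4.3]
opening: 0.128
finger_force: 59.3
11.5 [0.5243 0.1518 0.0881] th 0.5961 tilt [ 0.0047 -0.0012] q [ 0.1   0.17  2.   -0.    0.97  1.07] F [ 1.79 -3.87  4.33] M [-0.615 -0.521  0.029] op 0.128 59.3094973010011
```

View pics/s2.png

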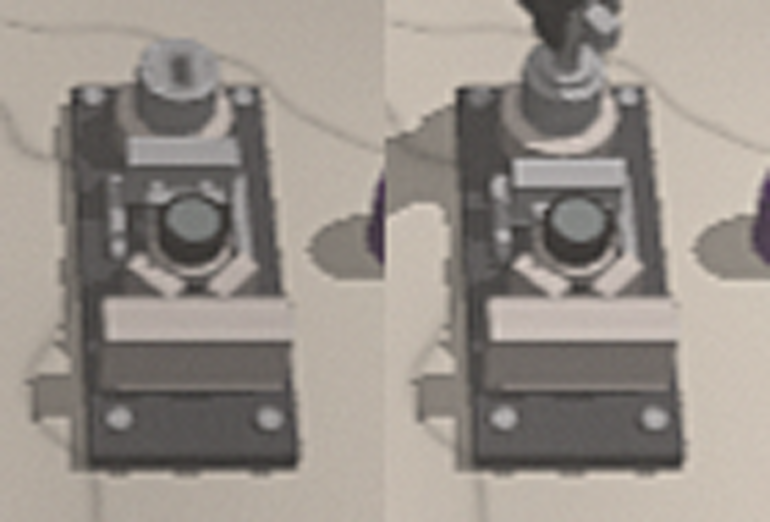

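The scene view shows the carriage front edge advanced (crop y 165→187) and the collar seated on the knob, with the barrel upright. Continuing to the stop.

```bash
python3 -m crank '[[0,0.01,0.02,0,0,0.08],[0,0.01,0.02,0,0,0.16],[0,0.02,0.02,0,0,0.2],[0,0.02,0.02,0,0,0.2]]'; python3 -c "
from h import *
st()"; python3 -m crank '[[0,0,0,0,0,0.05],[0,0,0,0,0,0.1],[0,0,0,0,0,0.1]]'; python3 -c "
from h import *
st()"
```

```text
time: 11.95
eef_pos: [0.5245, 0.1515, 0.0881]
tcp_rot: [0.98, 0.197, 0.002, 0.001]
contact_force: [3.0, -3.3, 5.1]
opening: 0.129
finger_force: 59.5
11.95 [0.5245 0.1515 0.0881] th 0.3971 tilt [ 0.0047 -0.0015] q [ 0.1   0.17  2.   -0.    0.97  1.27] F [ 3.   -3.27  5.11] M [-0.848 -0.591  0.12 ] op 0.129 59.46896409150213
time: 12.25
eef_pos: [0.5245, 0.1514, 0.0881]
tcp_rot: [0.989, 0.148, 0.002, 0.001]
contact_force: [4.2, -5.1, 4.7]
opening: 0.127
finger_force: 59.5
12.25 [0.5245 0.1514 0.0881] th 0.2974 tilt [ 0.0047 -0.002 ] q [ 0.1   0.17  2.   -0.    0.97  1.37] F [ 4.21 -5.07  4.73] M [-0.929 -0.542  0.15 ] op 0.127 59.47469099191949
```

```bash
for i in 1 2; do python3 -m crank '[[0,0,0,0,0,0.05],[0,0,0,0,0,0.1],[0,0,0,0,0,0.1]]' >/dev/null; python3 -c "
from h import *
st()"; done
```

```text
12.55 [0.5244 0.1512 0.0881] th 0.2002 tilt [ 0.0047 -0.0031] q [ 0.1   0.17  2.   -0.    0.97  1.47] F [ 4.16 -4.43  4.32] M [-0.956 -0.588  0.603] op 0.127 59.95725077504176
12.85 [0.5241 0.1509 0.0881] th 0.1023 tilt [ 0.0037 -0.0042] q [ 0.1   0.17  2.   -0.01  0.97  1.57] F [ 2.16 -5.93  6.35] M [-1.117 -0.399  0.903] op 0.129 62.14373879134655
```

The stop is felt: torque rose from 0.15 to 0.9 N m. I'll relieve it, release and check.

```bash
python3 -m crank '[[0,0,-0.03,0,0,-0.08],[0,0,-0.06,0,0,-0.13],[0,0,-0.06,0,0,-0.13]]' >/dev/null; python3 -c "
from h import *
st()"; python3 -m crank '[[0,0,-0.06,0,0,0],[0,0,-0.06,0,0,0],[0,0,-0.06,0,0,0],[0,0,-0.06,0,0,0],[0,0,-0.06,0,0,0]]' 0.5 >/dev/null; python3 - <<'E'
from h import *
st()
E
python3 -m crank '[[0,0,-2,0,0,0],[0,0,-5,0,0,0],[0,0,-9,0,0,0],[0,0,-9,0,0,0],[0,0,-9,0,0,0],[0,0,-9,0,0,0]]' 
python3 - <<'E'
from h import *
st(); p,d=snap('wrist'); q,_=snap('scene')
cv2.imwrite('pics/f.png',np.hstack([cv2.resize(p,None,fx=.9,fy=.9),cv2.resize(q[180:275,270:340],None,fy=3.6316,fx=4)[:345]])[:, :800])
c=load('wrist'); P=cloud(c); Z=P[...,2]
h=np.hypot(P[...,0]-.5218,P[...,1]-.1513)
m=(h<.03)&(Z>.104)&(Z<.125); v,u=np.nonzero(m); k=onplane(c,np.c_[u,v],.115)[:,:2]
print('bar',np.percentile(Z[m],[5,50,95]),cv2.minAreaRect((k*1000).astype(np.float32)))
X=P[m]; A=np.c_[X[:,:2]-X[:,:2].mean(0),np.ones(len(X))]; X2=np.abs(A@np.linalg.lstsq(A,X[:,2],rcond=None)[0]-X[:,2])<.002; print('slope',np.linalg.lstsq(A[X2],X[X2,2],rcond=None)[0])
E
```

```text
13.15 [0.5241 0.1511 0.0881] th 0.2302 tilt [ 0.0038 -0.0028] q [ 0.1   0.17  2.   -0.    0.97  1.44] F [ 3.34 -4.31  3.71] M [-0.973 -0.638  0.379] op 0.13 59.39133960404433
13.65 [0.5222 0.1524 0.0877] th 0.2224 tilt [-0.0009  0.0002] q [0.1  0.17 2.   0.   0.97 1.45] F [ 0.36 -0.69 -0.92] M [-0.041  0.01  -0.064] op 0.494 0.0
time: 14.25
eef_pos: [0.5217, 0.1522, 0.1768]
tcp_rot: [0.994, 0.111, -0.001, -0.0]
contact_force: [-0.7, 0.3, 0.2]
opening: 0.502
finger_force: 0.0
14.25 [0.5217 0.1522 0.1768] th 0.222 tilt [-0.0023 -0.0002] q [0.1  0.05 1.95 0.   1.14 1.45] F [-0.7   0.28  0.19] M [0.015 0.017 0.028] op 0.502 0.0Traceback (most recent call last):
  File "<stdin>", line 3, in <module>
    return _nx.concatenate(arrs, 1, dtype=dtype, casting=casting)
           ~~~~~~~~~~~~~~~^^^^^^^^^^^^^^^^^^^^^^^^^^^^^^^^^^^^^^^
ValueError: all the input array dimensions except for the concatenation axis must match exactly, but along dimension 0, the array at index 0 has size 346 and the array at index 1 has size 345
```

```bash
python3 - <<'E'
from h import *
c=load('wrist'); q=load('scene')['p']
cv2.imwrite('pics/f.png',np.hstack([cv2.resize(c['p'],(461,346)),cv2.resize(q[180:275,270:340],(280,346))]))
P=cloud(c); Z=P[...,2]
h=np.hypot(P[...,0]-.5218,P[...,1]-.1513)
m=(h<.03)&(Z>.104)&(Z<.125); v,u=np.nonzero(m); k=onplane(c,np.c_[u,v],.115)[:,:2]
print('bar',np.percentile(Z[m],[5,50,95]),cv2.minAreaRect((k*1000).astype(np.float32)))
X=P[m]; A=np.c_[X[:,:2]-X[:,:2].mean(0),np.ones(len(X))]; print('slope',np.linalg.lstsq(A,X[:,2],rcond=None)[0])
E
```

```text
bar [0.11186079 0.11410505 0.11526975] ((524.5738525390625, 152.11734008789062), (50.750205993652344, 11.948808670043945), 20.267154693603516)
slope [-0.03237457  0.01949869  0.11385107]
```

View pics/f.png

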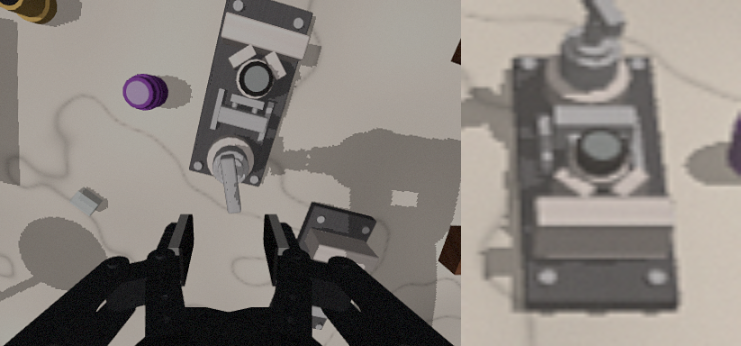

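The final view shows the key standing in the knob at about (232,175) with the gripper clear, and the jaw against the upright barrel. I'll check key tilt and seating more carefully.

```bash
python3 - <<'E'
from h import *
snap('top')
for n in('wrist','top','scene'):
    c=load(n); P=cloud(c); Z=P[...,2]; h=np.hypot(P[...,0]-.5225,P[...,1]-.1515)
    def slab(lo,hi,z,r=.032):
        m=(h<r)&(Z>lo)&(Z<hi); v,u=np.nonzero(m); k=onplane(c,np.c_[u,v],z)[:,:2]; return m,(k*1000).astype(np.float32)
    m,k=slab(.108,.125,.115); rr=cv2.minAreaRect(k); print(n,'bar',len(k),np.round(rr[0],1),np.round(rr[1],1),round(rr[2],1))
    X=P[m]; w=np.ones(len(X),bool)
    for _ in range(8):
        A=np.c_[X[:,:2]-[.5225,.1515],np.ones(len(X))]; s=np.linalg.lstsq(A[w],X[w,2],rcond=None)[0]; w=np.abs(A@s-X[:,2])<.0012
    print('  slope',s.round(4),w.sum())
    m,k=slab(.0665,.073,.069,.022); print('  collar',len(k),[np.round(a,1) for a in cv2.minEnclosingCircle(k)],np.median(Z[m]))
    m,k=slab(.058,.0665,.064,.024); print('  knob',len(k),[np.round(a,1) for a in cv2.minEnclosingCircle(k)])
E
```

```text
wrist bar 980 [524.2 152. ] [49.9 11.9] 20.3
  slope [-0.006   0.0164  0.1142] 849
  collar 186 [array([522.7, 151.6]), np.float64(12.8)] 0.0683690436493802
  knob 527 [array([523.5, 151.7]), np.float64(19.0)]
top bar 0 [0. 0.] [0. 0.] 0.0
  slope [0. 0. 0.] 0
  collar 2 [array([529.9, 139.5]), np.float64(1.4)] 0.06941090438464004
  knob 3 [array([532., 137.]), np.float64(2.0)]
scene bar 99 [527.8 150.8] [52.4 14.9] 18.6
  slope [0.0163 0.0461 0.1135] 45
  collar 44 [array([527. , 150.8]), np.float64(13.5)] 0.06843452933155475
  knob 82 [array([527.3, 151.6]), np.float64(20.1)]
```

```bash
python3 -c "
from plant import ctrl
print(ctrl.sign_off())"
```

```text
the job is handed in; nothing more can be done
None
```

I handed the job in at about 14 s with the key left fully home and upright in the knob, which I had turned clockwise until I felt its stop. The camera shows the jaw against the upright barrel, but I did not measure the clamping force or carriage travel directly, and the sign-off call returned no verdict.

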